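# Switch the filtration selector to the blue line and open the vacuum valve

## Task

Push the black pointer arm of the white selector round with a finger until it points squarely at the blue port; only then push the yellow lever of the brass vacuum valve round until it is fully open, in line with its pipe. Only push: do not pinch either arm between the fingers, and leave the bottle, flask, jar and beaker standing where they are.

Things in the scene. Friction and masses are not known exactly. Their poses are not given: they have to be found in the camera images.
- selector: Fixed selector: a white disc of 248 mm diameter on a square grey plate of 160 mm. Origin on the pointer's vertical axis, at bench level, z up. The disc's top is 26 mm above the bench; a steel column of radius 24 mm rises to 46 mm and carries the pointer. It stands left or right of the valve, turned by up to 0.5 rad.
- pointer (a joint): Angle (rad) of the pointer arm about the selector's vertical axis. 0: the arm points along the selector's -x; it grows counter-clockwise seen from above (+1.57: along -y). Stops at -2.75 and +2.75, so it cannot pass through the selector's +x. Starts between -0.9 and 0.9. Friction holds it where it is left: about 2 N at 75 mm from the axis move it; no spring, no detents.
- pointer_tip (a point): Outer end of the black pointer arm, 92 mm from the axis, 61 mm above the bench. Its x axis points from the tip back to the axis, y across the arm, z up. The arm is 20 mm wide with rubber pads on both side faces; underside 48 mm, top 74 mm above the bench, with free space under it down to the disc. An orange arrow lies on its top. The hub on the axis: radius 18 mm, top at 80 mm.
- lever (a joint): Angle (rad) of the valve lever about the valve's vertical axis. 0: closed, lever along the valve's -x, across the pipe; it grows counter-clockwise seen from above to the stop at 1.571: fully open, lever along the valve's -y, in line with the pipe. Starts between 0 and 0.3. Friction holds it where it is left: about 3 N at 85 mm from the axis move it; no spring.
- valve: Fixed brass ball valve in a copper pipe, on a grey plate. Origin on the lever's vertical axis, at bench level, z up. The pipe is 200 mm long and runs along the valve's y; nothing of pipe or valve is higher than 47 mm above the bench, but for the steel stem of radius 11 mm under the hub. Turned by up to 0.3 rad.
- lever_tip (a point): Outer end of the yellow valve lever, 115 mm from its axis, 70 mm above the bench. Its x axis points from the tip back to the axis, y across the lever, z up. The lever is 20 mm wide with pads on both side faces; underside 57 mm, top 83 mm above the bench. The hub on the axis: radius 18 mm, top at 89 mm.
- port_blue: Fixed blue plastic port on the selector's disc, 28 mm across, a stub whose top is 38 mm above the bench (below the arm). Origin at its centre, on the disc's top, 108 mm from the pointer's axis. The one to point at. The four colours stand in any order at the four places where the pointer's joint would read -2.35, -1.45, 1.45 and 2.35.
- port_green: Fixed green plastic port on the selector's disc, 28 mm across, a stub whose top is 38 mm above the bench (below the arm). Origin at its centre, on the disc's top, 108 mm from the pointer's axis. The four colours stand in any order at the four places where the pointer's joint would read -2.35, -1.45, 1.45 and 2.35.
- port_yellow: Fixed yellow plastic port on the selector's disc, 28 mm across, a stub whose top is 38 mm above the bench (below the arm). Origin at its centre, on the disc's top, 108 mm from the pointer's axis. The four colours stand in any order at the four places where the pointer's joint would read -2.35, -1.45, 1.45 and 2.35.
- port_red: Fixed red plastic port on the selector's disc, 28 mm across, a stub whose top is 38 mm above the bench (below the arm). Origin at its centre, on the disc's top, 108 mm from the pointer's axis. The four colours stand in any order at the four places where the pointer's joint would read -2.35, -1.45, 1.45 and 2.35.
- bottle: Loose white bottle with a red cap, 60 mm across, 150 mm tall. Origin at the centre of its underside. Leave alone.
- flask: Loose amber conical flask, 72 mm across the foot, 110 mm tall. Origin at the centre of its underside. Leave alone.
- jar: Loose amber jar with a black lid, 54 mm across, 75 mm tall. Origin at the centre of its underside. Leave alone.
- beaker: Loose white beaker, 60 mm across, 55 mm tall. Origin at the centre of its underside. Leave alone.
Mind the look-alikes: they are no part of the job. Of the things like the valve, leave any that is pink; of the rest the smaller one is meant.

How it is judged:
By the outcome, as a careful person would: the job done as asked, in the order asked, and still so for the second after the job is handed in, with the robot touching nothing.
It also fails if it takes over 58 s, if anything falls off the work surface, if the arm or the gripper's body presses on something with over 40 N, if the wrist force passes 120 N, or if a joint passes its speed limit or range.

## Robot

A 6-joint arm with a two-finger parallel gripper is mounted at the origin on the work surface. World frame = base frame: x ahead of the robot, y to its left, z up, the work surface at z = 0. Lengths are in m, angles in rad, forces in N, time in s.
With the tool pointing down it reaches from about 0.4 to 0.825 m from the base axis. Payload 7 kg.
Tool frame: the origin (TCP) lies on the mounting face of the last link; the fingertips stand 178 mm ahead of it and the grasp point (between the pads) lies 159 mm ahead of it; z points along the fingers, y is the direction in which the jaws open and shut (so a half turn about z gives the same grasp; the last joint's range is limited). The gripper opens to 88 mm and grips with 3 to 60 N. Pads are 19 mm wide; open, the fingers measure 130 mm over their backs; the gripper's body (78 mm by 193 mm) begins 47 mm behind the grasp point.
Start: joints at [1.558, 0.359, 0.012, 0, -1.224, -0.288], TCP at [0.2, 0.645, 0.405] pointing down, gripper open.
Joint ranges: [-3.07, 3.07], [-1.43, 2.12], [-1.02, 1.25], [-3.03, 1.67], [-3.05, -0], [-3.03, 3.03]. Speed limits (rad/s): [2.39, 2.39, 3.01, 3.14, 3.14, 3.14].

## Interface

Orientations are given as [roll, pitch, yaw] about the fixed x, y, z axes, in that order (R = Rz(yaw) Ry(pitch) Rx(roll)).
In Python, from station import * gives the robot as it stands.
- The arm moves only by the tool arm_command, never from a script. Its argument "targets" is a list of rows, each a list of 3 entries, a list of its own where there are three numbers: the turn, a rotation vector about the world's x, y, z in rad, then the shift along the world's x, y, z in mm, then the closure, from 0 (fully open) to 1 (shut). In form: [[[wx, wy, wz], [tx, ty, tz], fingers], ...]. A call has 1 to 8 rows; each row shifts and turns the commanded pose from where the row before left it; what a row does not reach is not made up. A row lasts 1/10 s, in which the tool goes at most 50 mm and 8.59 degrees, less where a joint would pass 70% of its speed; a pose out of reach is approached as far as the arm can. A call with a gripper value outside its range is refused whole. The fingers move at their own pace and stop on an object; "squeeze" is the grip in N (left out, the last holds). Time passes only in rows, so rows that do not move let the fingers close. It gives the time, the measured TCP pose, the force and the opening at its end, in the units of the state.
- get_state(): the state, without advancing time (a new reading comes with each control period).
- grab_frame(name): name is "scene" or "top" or "wrist"; returns (picture, depth): 400x640x3 uint8, red, green, blue; 400x640 float32, m along the optical axis (not along the pixel's ray), 0 where there is no reading.
- camera_params(name): a dict with "mtx" (3x3 intrinsics, pixels), "k1" (the pictures are not rectified: a ray, as slopes to the right and down, at radius r is drawn at 1 + k1 r^2 times it, then the intrinsics apply), "eye" and "orientation" of the camera in the world. Camera axes: x right, y down, z forward; pixel columns grow to the right and rows downward; lengths in m; the calibration is good to about 2 mm. A picture is of the moment at which its call begins: read the wrist's pose just before it. camera_params takes no time and is no camera call; for the wrist camera it gives the pose at the moment of the call.
- job_done(): hands the job in, once; it reports no verdict.
The state is a dict: "t": time; "q": joint angles; "qd": joint speeds; "joint_efforts": joint torques, N m; "eef_pos": TCP position; "ee_rot": TCP orientation; "force": force on the tool from outside, world axes, zero at the start; "moment": the same for the moment, N m; "width": finger opening in m.
Only numpy, scipy, OpenCV 4.12 (cv2) and the standard library are available. Lean on these libraries where they do the work, as an engineer would, in place of code of your own. Each camera call takes 0.05 s, during which the arm holds its last target.

## Working session

There is one attempt and no reset: what is moved stays moved. The work goes in short steps, Python scripts to look and compute and a tool call to move; the robot and the scene stay as the last step left them, time stands still between calls to the robot, and variables do not carry over. Pictures are saved under pics/ and viewed, and the job is handed in when it is done.

Besides the shell and the picture viewer there is one more tool, called as name([rows], argument=value, ...), one row to a line, values as JSON. arm_command: Moves the arm, as the interface text tells. Its arguments: {"type":"object","properties":{"targets":{"type":"array"},"squeeze":{"type":"number"}},"required":["targets"]}

```bash
mkdir -p pics; ls
cat > h.py <<'E'
from station import *
import numpy as np, cv2
from scipy.spatial.transform import Rotation as R
def snap(name,fn):
    p=camera_params(name); im,d=grab_frame(name)
    cv2.imwrite('pics/'+fn+'.png',im[:,:,::-1]); np.savez('/tmp/'+fn,im=im,d=d)
    return im,d,p
E
python3 - <<'E'
from h import *
print(get_state())
for n in ['top','scene']:
    im,d,p=snap(n,n+'0'); print(p)
E
```

```text
pics
{'t': 0.0, 'q': array([ 1.55808393e+00,  3.59409174e-01,  1.10883685e-02, -3.72060329e-04,
       -1.22407146e+00, -2.88091562e-01]), 'qd': array([-0.00054292, -0.00199967, -0.00037204,  0.0007588 , -0.00074145,
       -0.00081206]), 'joint_efforts': array([ 9.52384798e-04, -5.82716453e+01,  2.93057477e+01,  6.99715421e+00,
        7.24798796e-03, -1.64380212e-04]), 'eef_pos': array([0.19993937, 0.64452199, 0.40371691]), 'ee_rot': array([ 3.13996311e+00, -1.18143393e-04, -3.00930571e-01]), 'force': array([ 0.14052163, -0.07190557, -0.13021036]), 'moment': array([-0.00910753,  0.02113944,  0.04921139]), 'width': 0.08734855476981909}
{'mtx': array([[464.84565339,   0.        , 318.91251185],
       [  0.        , 464.84565339, 191.20807984],
       [  0.        ,   0.        ,   1.        ]]), 'k1': -0.08731592468828607, 'eye': array([0.43323341, 0.0958734 , 1.53951027]), 'orientation': array([-3.05415566e+00, -1.69760704e-03, -1.55385589e+00])}
{'mtx': array([[500.82800069,   0.        , 318.48878556],
       [  0.        , 500.82800069, 194.22730955],
       [  0.        ,   0.        ,   1.        ]]), 'k1': 0.012704008126671282, 'eye': array([ 1.51317434, -0.48524813,  0.8286751 ]), 'orientation': array([-2.17158885, -0.0231446 ,  1.04499433])}
```

View pics/top0.png

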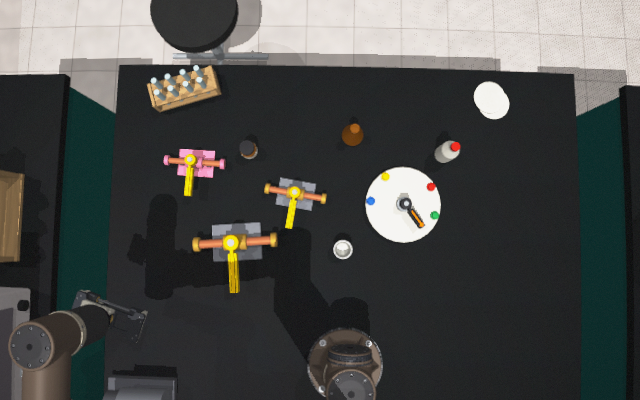

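View pics/scene0.png

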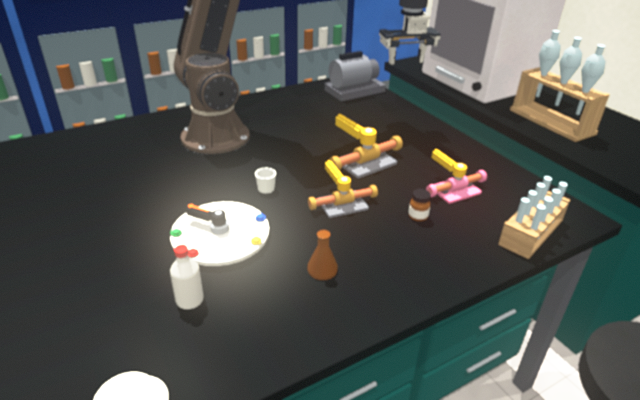

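Valve candidates in the top view are pink at (193,161), large brass at (233,243) and small brass at (294,193). The pink one is excluded, and the small one is the smaller of the other two, so it's the one meant. The selector is at (403,204), the blue port at (370,201), and the pointer points down and right to (420,225). I'll confirm with a crop and measure.

```bash
cat >> h.py <<'E'
def ray(p,u,v):
    K=p['mtx']; f=K[0,0]
    dist=np.array([p['k1'],0,0,0,0])
    n=cv2.undistortPoints(np.array([[[u,v]]],float),K,dist)[0,0]
    M=R.from_euler('xyz',p['orientation']).as_matrix()
    return p['eye'],M@np.array([n[0],n[1],1.])
def onz(p,u,v,z):
    e,d=ray(p,u,v); return e+d*(z-e[2])/d[2]
def proj(p,X):
    M=R.from_euler('xyz',p['orientation']).as_matrix()
    c=M.T@(np.array(X)-p['eye']); a=c[:2]/c[2]; a=a*(1+p['k1']*(a@a))
    return p['mtx'][:2,:2]@a+p['mtx'][:2,2]
def blobs(m,minA=8):
    n,l,s,c=cv2.connectedComponentsWithStats(m.astype(np.uint8))
    return [(c[i].round(2),s[i,4],l==i) for i in range(1,n) if s[i,4]>=minA]
E
python3 - <<'E'
from h import *
p=camera_params('top'); im=np.load('/tmp/top0.npz')['im']
hsv=cv2.cvtColor(im,cv2.COLOR_RGB2HSV); H,S,V=[hsv[:,:,i].astype(int) for i in range(3)]
roi=np.zeros(H.shape,bool); roi[165:245,362:443]=1
white=roi&(S<50)&(V>150)
m=cv2.morphologyEx(((roi)&(V>90)).astype(np.uint8),cv2.MORPH_CLOSE,np.ones((9,9)))
b=max(blobs(m),key=lambda b:b[1])
c=cv2.findContours(b[2].astype(np.uint8),0,2)[0][0]; el=cv2.fitEllipse(c); print(el, 'center',onz(p,*el[0],.026))
C=onz(p,*el[0],.026)
for n,lo,hi in [('blue',100,125),('green',45,85),('yellow',22,35)]:
    for b in blobs(roi&(H>=lo)&(H<=hi)&(S>120)&(V>80)):
        P=onz(p,*b[0],.036); print(n,b[:2],P,np.hypot(*(P-C)[:2]),np.arctan2(*(P-C)[[1,0]]))
for b in blobs(roi&((H<5)|(H>172))&(S>150)&(V>80)):
    P=onz(p,*b[0],.036); print('red',b[:2],P,np.hypot(*(P-C)[:2]),np.arctan2(*(P-C)[[1,0]]))
for b in blobs(roi&(H>=5)&(H<=20)&(S>120)&(V>80)):
    P=onz(p,*b[0],.074); print('orange',b[:2],P,np.hypot(*(P-C)[:2]),np.arctan2(*(P-C)[[1,0]]))
roi[:]=0; roi[170:235,258:332]=1
for b in blobs(roi&(H>=22)&(H<=33)&(S>150)&(V>120)):
    ys,xs=np.nonzero(b[2]); print('lever',b[:2],xs.min(),xs.max(),ys.min(),ys.max())
for u,v in [(294,193),(290,226)]: print(onz(p,u,v,.085))
for u,v in [(268,190),(322,199)]: print('pipe',onz(p,u,v,.03))
cr=np.hstack([cv2.resize(im[165:245,255:335],(390,390),interpolation=2),cv2.resize(im[165:245,362:442],(390,390),interpolation=2)])
cv2.imwrite('pics/crop0.png',cr[:,:,::-1])
for n,u,v,z in [('bottle',447,153,.07),('flask',352,135,.03),('jar',248,150,.05),('beaker',343,249,.04)]: print(n,onz(p,u,v,z))
E
```

```text
((402.6592712402344, 204.27227783203125), (74.50970458984375, 75.75030517578125), 152.7095489501953) center [ 0.52772441 -0.17906489  0.026     ]
blue (array([370.23, 200.54]), np.int32(52)) [ 0.53750556 -0.07147816  0.036     ] 0.10803043121018122 1.4801315224059781
green (array([434.45, 214.94]), np.int32(47)) [ 0.49401262 -0.2814496   0.036     ] 0.10779200007685998 -1.888881659928093
yellow (array([384.64, 176.02]), np.int32(55)) [ 0.61846281 -0.11804051  0.036     ] 0.10935004483135626 0.5920514770921679
red (array([430.75, 186.25]), np.int32(52)) [ 0.58756444 -0.26959722  0.036     ] 0.10852157967864247 -0.9867412351224861
orange (array([417.18, 218.73]), np.int32(66)) [ 0.47966497 -0.21668576  0.074     ] 0.061033105676916326 -2.4774285734677517
lever (array([266.5, 188.5]), np.int32(8)) 266 267 187 190
lever (array([291.61, 207.41]), np.int32(301)) 285 300 187 228
lever (array([322.92, 198.67]), np.int32(12)) 321 324 197 200
[0.55377505 0.17369431 0.085     ]
[0.45016856 0.18399151 0.085     ]
pipe [0.56670023 0.2617414  0.03      ]
pipe [0.54029679 0.08507269 0.03      ]
bottle [ 0.69267818 -0.31495106  0.07      ]
flask [ 0.75366954 -0.01049423  0.03      ]
jar [0.69430702 0.32825929 0.05      ]
beaker [0.37991013 0.01512543 0.04      ]
```

View pics/crop0.png

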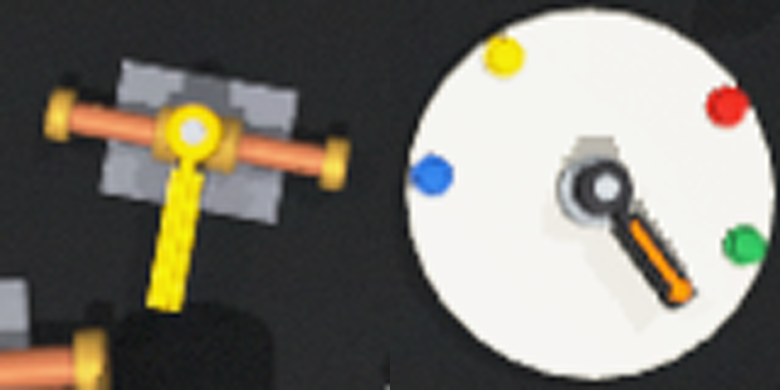

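arm_command([
  [[0, 0, 0], [36, -40, 0], 1],
  [[0, 0, 0], [36, -40, 0], 1],
  [[0, 0, 0], [36, -40, 0], 1],
  [[0, 0, 0], [36, -40, 0], 1],
  [[0, 0, 0], [36, -40, 0], 1],
  [[0, 0, 0], [36, -40, 0], 1],
  [[0, 0, 0], [36, -40, 0], 1],
  [[0, 0, 0], [36, -40, 0], 1],
], squeeze=5)

```text
t: 0.9
eef_pos: [0.4685, 0.3456, 0.4046]
ee_rot: [3.141, 0.0, -0.3]
force: [1.8, 0.6, -0.4]
width: 0.029
```

arm_command([
  [[0, 0, -0.04], [0, -38, 0], 1],
  [[0, 0, -0.04], [0, -38, 0], 1],
  [[0, 0, -0.04], [0, -38, 0], 1],
  [[0, 0, -0.04], [0, -38, 0], 1],
  [[0, 0, -0.04], [0, -38, 0], 1],
  [[0, 0, -0.04], [0, -38, 0], 1],
  [[0, 0, -0.04], [0, -38, 0], 1],
  [[0, 0, -0.04], [0, -38, 0], 1],
])

```text
t: 1.7
eef_pos: [0.4671, 0.0418, 0.4046]
ee_rot: [3.142, 0.0, -0.622]
force: [1.2, 0.2, -0.3]
width: 0.0004
```

arm_command([
  [[0, 0, -0.04], [0, -38, 0], 1],
  [[0, 0, -0.04], [0, -38, 0], 1],
  [[0, 0, -0.04], [0, -38, 0], 1],
  [[0, 0, -0.04], [0, -38, 0], 1],
  [[0, 0, -0.04], [0, -38, 0], 1],
  [[0, 0, -0.04], [0, -38, 0], 1],
  [[0, 0, -0.04], [0, -38, 0], 1],
  [[0, 0, 0], [0, 0, 0], 1],
])

```text
t: 2.5
eef_pos: [0.4672, -0.2259, 0.404]
ee_rot: [3.14, 0.001, -0.906]
force: [-0.2, -0.1, -0.7]
width: 0.0005
```

Run:
```python
from h import *
print(get_state())
im,d,p=snap('wrist','w1');print(p)
```

```text
{'t': 2.5, 'q': array([-7.15672885e-02,  1.01713171e-01, -3.28727684e-01,  4.63383665e-04,
       -1.14182728e+00,  7.36311418e-01]), 'qd': array([ 0.06041589, -0.02039141, -0.02441221, -0.01450264,  0.00122025,
       -0.03764652]), 'joint_efforts': array([ -1.36865381, -36.25119567,  29.24549818,   7.03942895,
         0.0832826 ,   0.46457581]), 'eef_pos': array([ 0.46718417, -0.22586899,  0.40398368]), 'ee_rot': array([ 3.14021928e+00,  6.76408131e-04, -9.05859615e-01]), 'force': array([-0.23106426, -0.09231299, -0.73754624]), 'moment': array([ 0.08295082,  0.01677422, -0.0128578 ]), 'width': 0.0005063167879044106}
{'mtx': array([[353.3390748 ,   0.        , 317.87896267],
       [  0.        , 353.3390748 , 201.05901097],
       [  0.        ,   0.        ,   1.        ]]), 'k1': -0.010122087605038774, 'eye': array([ 0.50843929, -0.27759075,  0.38357078]), 'orientation': array([ 2.88905087e+00, -1.20470962e-03, -2.47724938e+00])}
```

View pics/w1.png

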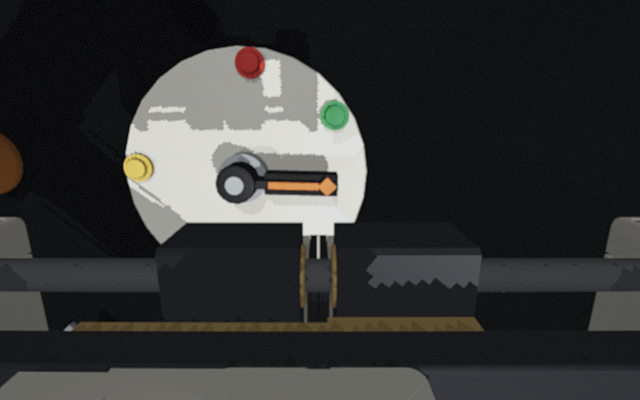

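The wrist view shows the hub at (237,184), the pointer running right to (337,184), and the yellow (138,167), red (250,62) and green (335,115) ports. I'll use it to refine the selector's centre and yaw.

```bash
cat >> h.py <<'E'
from scipy.optimize import least_squares
QP=dict(blue=-1.45,yellow=-2.35,green=1.45,red=2.35)
def ports(im,p,roi):
    hsv=cv2.cvtColor(im,cv2.COLOR_RGB2HSV); H,S,V=[hsv[:,:,i].astype(int) for i in range(3)]
    mk=dict(blue=(H>=100)&(H<=125),green=(H>=45)&(H<=85),yellow=(H>=21)&(H<=35),red=(H<5)|(H>172))
    out={}
    for n,m in mk.items():
        bs=blobs(m&roi&(S>100)&(V>60))
        if bs: b=max(bs,key=lambda b:b[1]); out[n]=(b[0],b[1],onz(p,*b[0],.036)[:2])
    return out,H,S,V
def fitsel(P):
    def f(a): return np.concatenate([P[n][2]-(a[:2]+.108*np.array([np.cos(a[2]+np.pi+QP[n]),np.sin(a[2]+np.pi+QP[n])])) for n in P])
    r=least_squares(f,[.528,-.179,-.2]); return r.x,r.fun
def orange(H,S,V,roi,p):
    b=max(blobs(roi&(H>=5)&(H<=20)&(S>110)&(V>70)),key=lambda b:b[1])
    ys,xs=np.nonzero(b[2]); Q=np.array([onz(p,x,y,.0745)[:2] for x,y in zip(xs,ys)])
    w=np.linalg.svd(Q-Q.mean(0),full_matrices=False)[2][0]
    return b[0],b[1],Q.mean(0),np.arctan2(w[1],w[0])
E
python3 - <<'E'
from h import *
p={'mtx':camera_params('wrist')['mtx'],**{k:camera_params('wrist')[k] for k in('k1','eye','orientation')}}
im=np.load('/tmp/w1.npz')['im']; roi=np.zeros(im.shape[:2],bool); roi[40:235,100:380]=1
P,H,S,V=ports(im,p,roi); print(P); s,r=fitsel(P); print('wrist',s,r.round(4))
o=orange(H,S,V,roi,p); print(o, np.arctan2(*(o[2]-s[:2])[::-1]))
print('hub',onz(p,233.5,186,.08))
p=camera_params('top'); im=np.load('/tmp/top0.npz')['im'];roi[:]=0; roi[165:245,362:443]=1
P,H,S,V=ports(im,p,roi); s,r=fitsel(P); print('top',s,r.round(4)); o=orange(H,S,V,roi,p); print(o, np.arctan2(*(o[2]-s[:2])[::-1]))
E
```

```text
{'green': (array([334.39, 114.97]), np.int32(571), array([ 0.49287304, -0.28229494])), 'yellow': (array([137.35, 167.08]), np.int32(648), array([ 0.61540241, -0.12237079])), 'red': (array([249.19,  62.17]), np.int32(731), array([ 0.5845205 , -0.27071761]))}
wrist [ 0.52621671 -0.18075192 -0.20421253] [ 0.0011  0.0008 -0.0007 -0.0015 -0.0004  0.0007]
(array([303.37, 185.87]), np.int32(702), array([ 0.47780301, -0.21649569]), np.float64(0.6484763825666645)) -2.5056225956908644
hub [ 0.52654243 -0.17959817  0.08      ]
top [ 0.52859489 -0.17918246 -0.20345883] [ 0.0002  0.     -0.0008 -0.0003 -0.0001  0.0003  0.0007 -0.0001]
(array([417.15, 218.64]), np.int32(67), array([ 0.47993316, -0.21648055]), np.float64(-2.5200996304021297)) -2.4876294571935897
```

arm_command([
  [[0, 0, -0.02], [11, -14, 0], 1],
  [[0, 0, 0], [11, -14, -20], 1],
  [[0, 0, 0], [0, 0, -30], 1],
  [[0, 0, 0], [0, 0, -35], 1],
  [[0, 0, 0], [0, 0, -35], 1],
  [[0, 0, 0], [0, 0, -30], 1],
  [[0, 0, 0], [0, 0, -20], 1],
  [[0, 0, 0], [0, 0, 0], 1],
])

```text
t: 3.35
eef_pos: [0.4885, -0.2495, 0.2319]
ee_rot: [3.138, 0.004, -0.92]
force: [-0.4, 0.9, 1.0]
width: 0.0002
```

Run:
```python
from h import *
s=get_state();print(s['t'],s['eef_pos'],s['ee_rot'],s['force'])
im,d,p=snap('wrist','w2')
im,d,p=snap('scene','s2'); cv2.imwrite('pics/s2c.png',cv2.resize(im[130:300,120:320],None,fx=3.5,fy=3.5)[:,:,::-1])
```

```text
3.35 [ 0.48848423 -0.24951041  0.23185923] [ 3.13785767  0.00444629 -0.9200535 ] [-0.44755525  0.87639699  1.02150982]
```

View pics/w2.png

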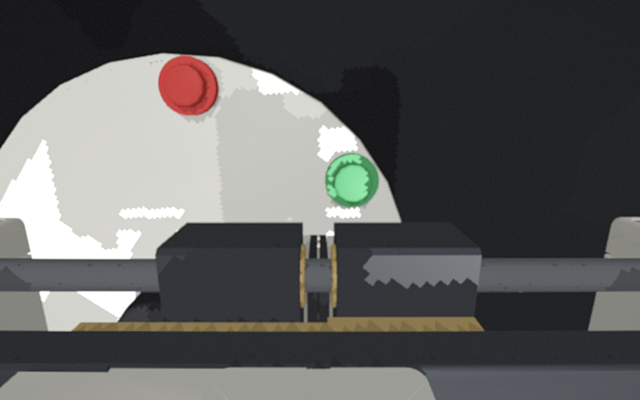

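View pics/s2c.png

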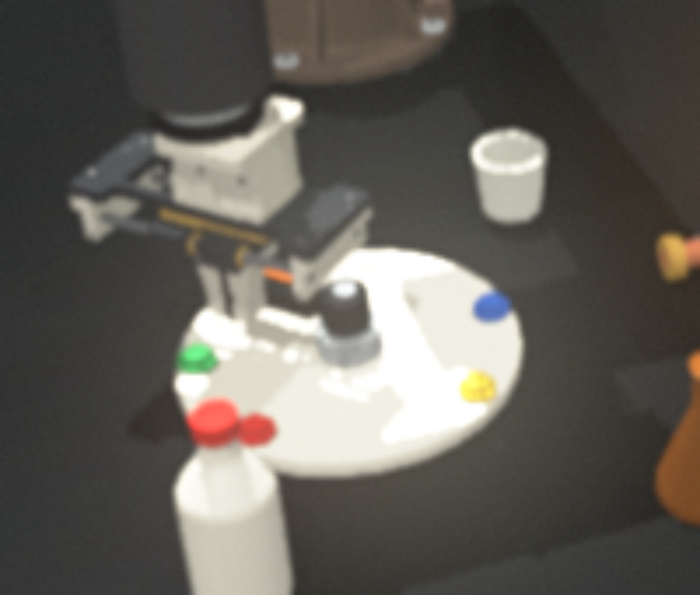

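Run:
```python
import numpy as np
C=np.array([.527,-.18])*1000
k=np.arange(0,25); psi=4.206-.09*k
P=C+78.*np.c_[np.cos(psi),np.sin(psi)]; P[0]=[488.5,-249.5]
D=np.round(np.diff(P,axis=0),1)
print([[[0,0,-.085],[float(a),float(b),0],1] for a,b in D])
print(P[-1],24*.085)
```

```text
[[[0, 0, -0.085], [-5.3, 5.0, 0], 1], [[0, 0, -0.085], [-5.6, 4.2, 0], 1], [[0, 0, -0.085], [-5.2, 4.7, 0], 1], [[0, 0, -0.085], [-4.8, 5.1, 0], 1], [[0, 0, -0.085], [-4.3, 5.5, 0], 1], [[0, 0, -0.085], [-3.8, 5.9, 0], 1], [[0, 0, -0.085], [-3.2, 6.2, 0], 1], [[0, 0, -0.085], [-2.7, 6.5, 0], 1], [[0, 0, -0.085], [-2.1, 6.7, 0], 1], [[0, 0, -0.085], [-1.5, 6.9, 0], 1], [[0, 0, -0.085], [-0.8, 7.0, 0], 1], [[0, 0, -0.085], [-0.2, 7.0, 0], 1], [[0, 0, -0.085], [0.4, 7.0, 0], 1], [[0, 0, -0.085], [1.1, 6.9, 0], 1], [[0, 0, -0.085], [1.7, 6.8, 0], 1], [[0, 0, -0.085], [2.3, 6.6, 0], 1], [[0, 0, -0.085], [2.9, 6.4, 0], 1], [[0, 0, -0.085], [3.4, 6.1, 0], 1], [[0, 0, -0.085], [4.0, 5.8, 0], 1], [[0, 0, -0.085], [4.5, 5.4, 0], 1], [[0, 0, -0.085], [4.9, 5.0, 0], 1], [[0, 0, -0.085], [5.4, 4.5, 0], 1], [[0, 0, -0.085], [5.8, 4.0, 0], 1], [[0, 0, -0.085], [6.1, 3.5, 0], 1]]
[ 491.3134741  -110.64243466] 2.04
```

arm_command([
  [[0, 0, -0.01], [-5, 5, -2], 1],
  [[0, 0, -0.04], [-5.6, 4.2, 0], 1],
  [[0, 0, -0.09], [-5.2, 4.7, 0], 1],
  [[0, 0, -0.09], [-4.8, 5, 0], 1],
  [[0, 0, -0.09], [-4.3, 5.5, 0], 1],
  [[0, 0, -0.09], [-3.8, 6, 0], 1],
  [[0, 0, -0.09], [-3.2, 6.2, 0], 1],
  [[0, 0, -0.09], [-2.7, 6.5, 0], 1],
])

```text
t: 4.25
eef_pos: [0.4551, -0.2072, 0.2342]
ee_rot: [-3.138, -0.001, -1.515]
force: [2.0, -1.4, -0.9]
width: 0.0003
```

Run:
```python
from h import *
s=get_state();print(s['t'],s['eef_pos'],s['ee_rot'],s['force'])
im,d,p=snap('top','t3'); cv2.imwrite('pics/t3c.png',cv2.resize(im[160:260,350:450],None,fx=5,fy=5)[:,:,::-1])
im,d,p=snap('scene','s3'); cv2.imwrite('pics/s3c.png',cv2.resize(im[130:300,120:320],None,fx=3.5,fy=3.5)[:,:,::-1])
```

```text
4.25 [ 0.45514824 -0.2071977   0.23423299] [-3.13818773e+00 -6.68034915e-04 -1.51475268e+00] [ 2.02364303 -1.35980811 -0.91278801]
```

View pics/s3c.png

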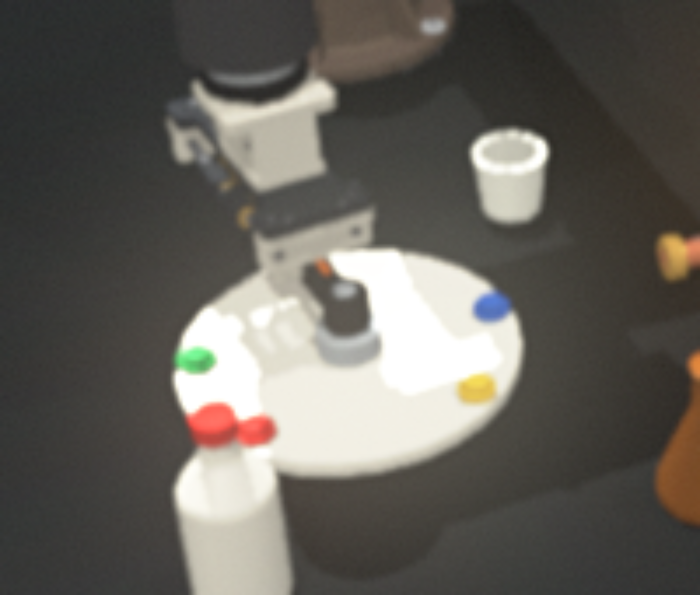

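arm_command([
  [[0, 0, -0.085], [-2.1, 6.7, -1], 1],
  [[0, 0, -0.085], [-1.5, 6.9, -1], 1],
  [[0, 0, -0.085], [-0.8, 7, -1], 1],
  [[0, 0, -0.09], [-0.2, 7, 0], 1],
  [[0, 0, -0.09], [0.4, 7, 0], 1],
  [[0, 0, -0.09], [1.1, 6.9, 0], 1],
  [[0, 0, -0.09], [1.7, 6.8, 0], 1],
  [[0, 0, -0.09], [2.3, 6.6, 0], 1],
])

```text
t: 5.15
eef_pos: [0.456, -0.1526, 0.2306]
ee_rot: [-3.14, 0.001, -2.217]
force: [0.4, -1.9, 0.4]
width: 0.0007
```

arm_command([
  [[0, 0, -0.09], [2.9, 6.4, 0], 1],
  [[0, 0, -0.09], [3.4, 6.1, 0], 1],
  [[0, 0, -0.09], [4, 5.8, 0], 1],
  [[0, 0, -0.09], [4.5, 5.4, 0], 1],
  [[0, 0, -0.08], [4.9, 5, 0], 1],
  [[0, 0, -0.08], [5.4, 4.5, 0], 1],
  [[0, 0, -0.08], [5.8, 4, 0], 1],
  [[0, 0, 0], [0, 0, 0], 1],
])

```text
t: 5.95
eef_pos: [0.4871, -0.1152, 0.2302]
ee_rot: [-3.141, 0.001, -2.814]
force: [-0.5, -0.5, -0.7]
width: 0.0006
```

```bash
cat > look.py <<'E'
from h import *
import sys
n=sys.argv[1]
s=get_state();print(s['t'],s['eef_pos'],s['ee_rot'],s['force'])
im,d,p=snap('top','t'+n); a=cv2.resize(im[160:260,350:450],(400,400),interpolation=2)
im2,d2,p2=snap('scene','s'+n); b=cv2.resize(im2[160:280,150:290],(400,400),interpolation=2)
cv2.imwrite('pics/c'+n+'.png',np.hstack([a,b])[:,:,::-1])
for im,p,r,nm in[(im,p,(165,245,362,443),'top'),(im2,p2,(190,270,165,275),'scene')]:
    roi=np.zeros(im.shape[:2],bool); roi[r[0]:r[1],r[2]:r[3]]=1
    P,H,S,V=ports(im,p,roi); print({k:v[:2] for k,v in P.items()})
    try: o=orange(H,S,V,roi,p); print(nm,o,np.arctan2(*(o[2]-[.527,-.18])[::-1]))
    except Exception as e: print(nm,e)
E
python3 look.py 4
```

```text
5.95 [ 0.48709837 -0.11523639  0.23022176] [-3.14146544e+00  7.55638050e-04 -2.81439378e+00] [-0.54862175 -0.51370166 -0.73788584]
{'green': (array([434.85, 215.15]), np.int32(48)), 'yellow': (array([384.8 , 176.21]), np.int32(61)), 'red': (array([430.82, 186.1 ]), np.int32(61))}
top max() iterable argument is empty
{'blue': (array([260.31, 217.11]), np.int32(54)), 'green': (array([175.3 , 232.51]), np.int32(47)), 'yellow': (array([255.67, 240.49]), np.int32(70)), 'red': (array([184.17, 251.78]), np.int32(199))}
scene (array([239.78, 203.63]), np.int32(41), array([ 0.51100112, -0.11795489]), np.float64(1.8235237944041116)) 1.8231577444713425
```

View pics/c4.png

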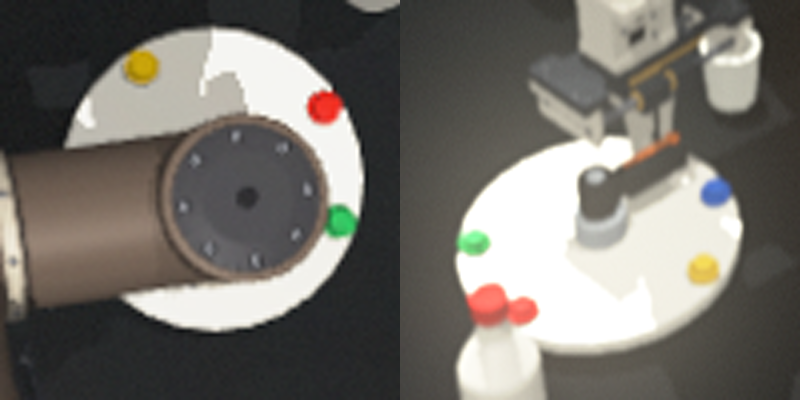

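Run:
```python
from h import *
p=camera_params('scene')
for n in ['s0','s3','s4']:
    hsv=None; f=n if n!='s0' else 'scene0'
    im=np.load('/tmp/%s.npz'%f)['im']; roi=np.zeros(im.shape[:2],bool); roi[190:262,190:275]=1
    P,H,S,V=ports(im,p,roi); o=orange(H,S,V,roi,p); print(n,o,np.arctan2(*(o[2]-[.527,-.18])[::-1]))
    roi[:]=0;roi[190:270,165:275]=1; P,_,_,_=ports(im,p,roi); del P['red']; print(fitsel(P))
```

```text
s0 (array([196.81, 207.49]), np.int32(53), array([ 0.47517432, -0.22013161]), np.float64(0.43937053601396586)) -2.4826840453810166
(array([ 0.53328774, -0.18422699, -0.20290427]), array([-7.45622517e-04,  1.73475184e-03, -1.91040298e-05, -8.69779177e-04,
        7.64726569e-04, -8.64972642e-04]))
s3 (array([212.08, 206.31]), np.int32(13), array([ 0.48861627, -0.18447213]), np.float64(-0.041366985252812634)) -3.0256045812374266
(array([ 0.53294734, -0.18499009, -0.20255539]), array([-4.82796827e-04,  1.46130732e-03,  3.37325730e-05, -7.23948124e-04,
        4.49064264e-04, -7.37359183e-04]))
s4 (array([239.78, 203.63]), np.int32(41), array([ 0.51100112, -0.11795489]), np.float64(1.8235237944041116)) 1.8231577444713425
(array([ 0.53286733, -0.18494695, -0.20093454]), array([-2.28310053e-04,  1.40401961e-03,  2.20121950e-04, -5.42296778e-04,
        8.18810311e-06, -8.61722831e-04]))
```

arm_command([
  [[0, 0, -0.08], [4.4, 2.6, 0], 1],
  [[0, 0, -0.08], [4.6, 2.3, 0], 1],
  [[0, 0, -0.07], [4.8, 2, 0], 1],
  [[0, 0, -0.07], [5, 1.8, 0], 1],
  [[0, 0, 0], [0, 0, 0], 1],
  [[0, 0, 0], [-8, 0, 0], 1],
  [[0, 0, 0], [-12, 0, 0], 1],
  [[0, 0, 0], [0, 0, 40], 1],
])

```text
t: 6.85
eef_pos: [0.4813, -0.1071, 0.2658]
ee_rot: [3.141, -0.01, -3.116]
force: [0.8, 0.4, -0.5]
width: 0.0006
```

arm_command([
  [[0, 0, 0], [-10, 0, 40], 1],
  [[0, 0, 0], [-10, 0, 40], 1],
  [[0, 0, 0], [-10, 0, 40], 1],
  [[0, 0, 0], [0, 0, 0], 1],
  [[0, 0, 0], [0, 0, 0], 1],
])

```text
t: 7.35
eef_pos: [0.4543, -0.1068, 0.3907]
ee_rot: [3.141, 0.003, -3.115]
force: [-0.4, -0.3, 0.2]
width: 0.0003
```

```bash
cat > lookw.py <<'E'
from h import *
import sys
n=sys.argv[1]
s=get_state();print(s['t'],s['eef_pos'],s['ee_rot'],s['force'])
im,d,p=snap('wrist','w'+n)
roi=np.zeros(im.shape[:2],bool); roi[:235]=1
P,H,S,V=ports(im,p,roi); print({k:v[:2] for k,v in P.items()})
f,r=fitsel({k:v for k,v in P.items() if v[1]>200}); print(f,r.round(4))
o=orange(H,S,V,roi,p); print(o,np.arctan2(*(o[2]-f[:2])[::-1]), 'target',np.pi+f[2]-1.45)
E
python3 lookw.py 5
```

```text
7.35 [ 0.45431843 -0.10681731  0.39067223] [ 3.14065203e+00  3.06191284e-03 -3.11451670e+00] [-0.35543281 -0.29872842  0.23316809]
{'green': (array([139.27, 211.23]), np.int32(598)), 'yellow': (array([631.08, 200.97]), np.int32(579))}
[ 0.44339026 -0.0402966   0.49767012] [ 0.0067 -0.1402 -0.0067  0.1402]Traceback (most recent call last):
  File "lookw.py", line 9, in <module>
    o=orange(H,S,V,roi,p); print(o,np.arctan2(*(o[2]-f[:2])[::-1]), 'target',np.pi+f[2]-1.45)
  File "h.py", line 37, in orange
    b=max(blobs(roi&(H>=5)&(H<=20)&(S>110)&(V>70)),key=lambda b:b[1])
ValueError: max() iterable argument is empty
```

View pics/w5.png

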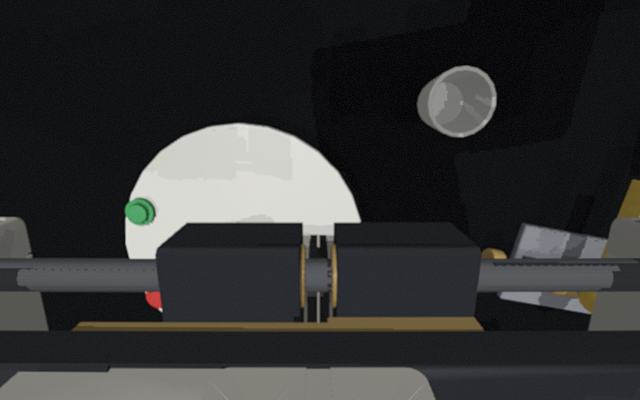

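arm_command([
  [[0, 0, 0], [35, 0, 10], 1],
  [[0, 0, 0], [40, 0, 10], 1],
  [[0, 0, 0], [40, 0, 0], 1],
  [[0, 0, 0], [0, 0, 0], 1],
  [[0, 0, 0], [0, 0, 0], 1],
])

```text
t: 7.9
eef_pos: [0.5708, -0.1067, 0.4068]
ee_rot: [-3.142, -0.005, -3.116]
force: [-1.4, 1.1, -0.2]
width: 0.0005
```

```bash
python3 lookw.py 6
```

```text
7.9 [ 0.57077178 -0.10672959  0.40677532] [-3.14151425 -0.00492514 -3.11573221] [-1.41515448  1.11195327 -0.15932327]
{'blue': (array([350.61, 145.44]), np.int32(615)), 'green': (array([136.47,  94.82]), np.int32(693)), 'yellow': (array([622.89, 154.22]), np.int32(2961)), 'red': (array([156.56, 189.36]), np.int32(604))}
[ 0.50617138 -0.11270135  0.18563094] [ 0.0616 -0.0648 -0.0209 -0.0607 -0.03    0.221  -0.0106 -0.0955]
(array([544.89, 163.25]), np.int32(3004), array([0.54298371, 0.09594324]), np.float64(1.4092099637928317)) 1.3961580883126565 target 1.877223592848858
```

View pics/w6.png

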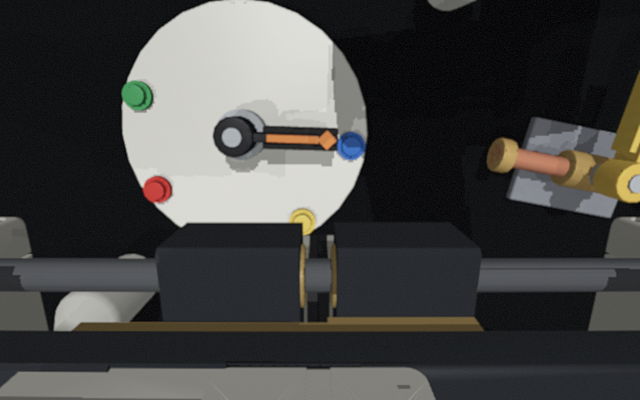

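```bash
cat > wm.py <<'E'
from h import *
import sys
p=camera_params('wrist'); im=np.load('/tmp/%s.npz'%sys.argv[1])['im']
roi=np.zeros(im.shape[:2],bool); roi[:215,100:400]=1
P,H,S,V=ports(im,p,roi); P.pop('yellow',0)
f,r=fitsel(P); print(f,r.round(4))
o=orange(H,S,V,roi,p); B=P['blue'][2]
print(o,'dir from centre',np.arctan2(*(o[2]-f[:2])[::-1]), 'target',np.pi+f[2]-1.45,'blue dir',np.arctan2(*(B-f[:2])[::-1]))
E
python3 wm.py w6
```

```text
[ 0.52592109 -0.18024648 -0.20419764] [-0.     -0.0019  0.0005  0.0011 -0.0005  0.0008]
(array([303.43, 139.  ]), np.int32(746), array([ 0.52694218, -0.1197061 ]), np.float64(-1.5742674862994694)) dir from centre 1.5539315810514103 target 1.4873950174444028 blue dir 1.4859856324189789
```

arm_command([
  [[0, 0, -0.05], [-30, 1, 0], 1],
  [[0, 0, -0.06], [-35, 1, 0], 1],
  [[0, 0, 0], [-21, 0, -20], 1],
  [[0, 0, 0], [0, 0, -40], 1],
  [[0, 0, 0], [0, 0, -40], 1],
  [[0, 0, 0], [0, 0, -40], 1],
  [[0, 0, 0], [0, 0, -37], 1],
  [[0, 0, 0], [0, 0, 0], 1],
])

```text
t: 8.75
eef_pos: [0.4813, -0.1051, 0.2288]
ee_rot: [-3.14, -0.009, 3.057]
force: [-0.6, -0.0, -0.1]
width: 0.0004
```

arm_command([
  [[0, 0, 0], [7, 0, 0], 1],
  [[0, 0, 0], [7, 0, 0], 1],
  [[0, 0, 0], [5, 0, 0], 1],
  [[0, 0, 0], [4, 0, 0], 1],
  [[0, 0, 0], [3, 0, 0], 1],
  [[0, 0, 0], [3, 0, 0], 1],
  [[0, 0, 0], [0, 0, 0], 1],
  [[0, 0, 0], [0, 0, 0], 1],
])

```text
t: 9.55
eef_pos: [0.5138, -0.1048, 0.2327]
ee_rot: [3.142, 0.0, 3.057]
force: [-0.5, -0.7, 0.2]
width: 0.0006
```

arm_command([
  [[0, 0, 0], [-8, 0, 0], 1],
  [[0, 0, 0], [-12, 0, 0], 1],
  [[0, 0, 0], [-4, 0, 30], 1],
  [[0, 0, 0], [0, 0, 40], 1],
  [[0, 0, 0], [0, 0, 40], 1],
  [[0, 0, 0], [30, 0, 40], 1],
  [[0, 0, 0], [40, 0, 24], 1],
  [[0, 0, 0.05], [40, 0, 0], 1],
])

```text
t: 10.35
eef_pos: [0.6003, -0.1049, 0.4121]
ee_rot: [3.141, 0.008, 3.108]
force: [0.4, 0.3, -0.3]
width: 0.0008
```

arm_command([
  [[0, 0, 0.06], [0, 0, 0], 1],
  [[0, 0, 0], [0, 0, 0], 1],
  [[0, 0, 0], [0, 0, 0], 1],
])

```text
t: 10.65
eef_pos: [0.5986, -0.1047, 0.4063]
ee_rot: [3.141, -0.001, -3.118]
force: [-0.4, 0.3, 0.1]
width: 0.0001
```

```bash
python3 lookw.py 7 2>&1 | head -2; python3 wm.py w7
```

```text
10.65 [ 0.59855463 -0.10474925  0.40631295] [ 3.14149858e+00 -9.43612388e-04 -3.11758618e+00] [-0.3906761   0.25900951  0.10004305]
{'blue': (array([349.81, 115.26]), np.int32(641)), 'green': (array([130.61,  63.15]), np.int32(740)), 'yellow': (array([624.57, 127.87]), np.int32(2442)), 'red': (array([151.97, 161.54]), np.int32(644))}
[ 0.52684972 -0.18011905 -0.20307823] [ 0.     -0.0021  0.0006  0.0011 -0.0006  0.001 ]
(array([300.53, 112.4 ]), np.int32(782), array([ 0.53398499, -0.12030245]), np.float64(1.4555645548369947)) dir from centre 1.4520713967381507 target 1.4885144246865913 blue dir 1.4865560320044149
```

View pics/w7.png

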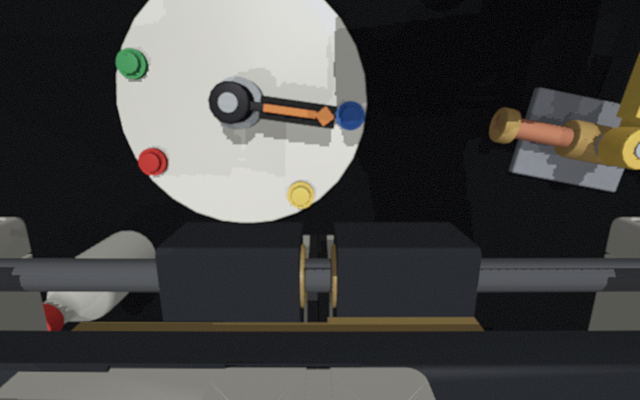

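arm_command([
  [[0, 0, -0.05], [-7, -2, -10], 1],
  [[0, 0, -0.057], [-7, -2, -30], 1],
  [[0, 0, 0], [0, 0, -40], 1],
  [[0, 0, 0], [0, 0, -40], 1],
  [[0, 0, 0], [0, 0, -36], 1],
  [[0, 0, 0], [0, 0, -18], 1],
  [[0, 0, 0], [0, 0, 0], 1],
  [[0, 0, 0], [0, 0, 0], 1],
])

```text
t: 11.5
eef_pos: [0.5855, -0.1087, 0.2336]
ee_rot: [-3.141, 0.001, 3.06]
force: [0.5, 0.2, 0.4]
width: 0.0006
```

arm_command([
  [[0, 0, 0], [-6, 0, 0], 1],
  [[0, 0, 0], [-6, 0, 0], 1],
  [[0, 0, 0], [-5, 0, 0], 1],
  [[0, 0, 0], [-4, 0, 0], 1],
  [[0, 0, 0], [0, 0, 0], 1],
  [[0, 0, 0], [0, 0, 0], 1],
  [[0, 0, 0], [0, 0, 0], 1],
])

```text
t: 12.2
eef_pos: [0.5648, -0.1087, 0.2327]
ee_rot: [-3.142, 0.0, 3.06]
force: [-0.1, -0.4, 0.1]
width: 0.0007
```

Now the final 9.5 mm, slowly.

arm_command([
  [[0, 0, 0], [-3, 0, 0], 1],
  [[0, 0, 0], [-3, 0, 0], 1],
  [[0, 0, 0], [-2, 0, 0], 1],
  [[0, 0, 0], [-1.5, 0, 0], 1],
  [[0, 0, 0], [0, 0, 0], 1],
  [[0, 0, 0], [0, 0, 0], 1],
  [[0, 0, 0], [0, 0, 0], 1],
])

```text
t: 12.9
eef_pos: [0.5551, -0.1087, 0.2327]
ee_rot: [-3.142, 0.0, 3.06]
force: [0.8, 1.0, 0.4]
width: 0.0003
```

arm_command([
  [[0, 0, 0], [8, 0, 0], 1],
  [[0, 0, 0], [14, 0, 0], 1],
  [[0, 0, 0], [10, 0, 30], 1],
  [[0, 0, 0], [10, 0, 40], 1],
  [[0, 0, 0], [0, 0, 40], 1],
  [[0, 0, 0], [0, 0, 40], 1],
  [[0, 0, 0.05], [0, 0, 24], 1],
  [[0, 0, 0.06], [0, 0, 0], 1],
])

```text
t: 13.7
eef_pos: [0.5982, -0.109, 0.4114]
ee_rot: [-3.141, 0.007, -3.11]
force: [1.3, 0.3, -0.3]
width: 0.0006
```

arm_command([
  [[0, 0, 0], [0, 0, 0], 1],
  [[0, 0, 0], [0, 0, 0], 1],
])

```text
t: 13.9
eef_pos: [0.5971, -0.1088, 0.406]
ee_rot: [3.141, -0.001, -3.115]
force: [0.3, -0.1, -1.1]
width: 0.0007
```

```bash
python3 lookw.py 8 2>&1 | head -2; python3 wm.py w8; sed -i "s/P.pop('yellow',0)/None/" wm.py; python3 wm.py w8
```

```text
13.9 [ 0.59705244 -0.10877175  0.40598253] [ 3.14145225e+00 -1.27197115e-03 -3.11463406e+00] [ 0.2691846  -0.06392645 -1.11130071]
{'blue': (array([354.18, 117.17]), np.int32(639)), 'green': (array([135.06,  64.31]), np.int32(737)), 'yellow': (array([626.05, 135.3 ]), np.int32(2023)), 'red': (array([155.88, 162.86]), np.int32(639))}
[ 0.52644932 -0.18005761 -0.20323442] [ 0.     -0.0022  0.0005  0.0012 -0.0006  0.001 ]
(array([305.56, 112.95]), np.int32(783), array([ 0.53245684, -0.12018978]), np.float64(1.4763385784796326)) dir from centre 1.4707846213717555 target 1.4883582286042023 blue dir 1.486280679818805
[ 0.5261907  -0.18030151 -0.20293399] [ 0.0003 -0.002   0.0008  0.0014 -0.0008 -0.0007 -0.0003  0.0013]
(array([305.56, 112.95]), np.int32(783), array([ 0.53245684, -0.12018978]), np.float64(1.4763385784796326)) dir from centre 1.466929894392243 target 1.4886586649115776 blue dir 1.4840455031745197
```

arm_command([
  [[0, 0, 0.1], [-8, 22, 0], 1],
  [[0, 0, 0.1], [-8, 24, 0], 1],
  [[0, 0, 0.1], [-9, 24, 0], 1],
  [[0, 0, 0.1], [-9, 24, 0], 1],
  [[0, 0, 0.1], [-9, 24, 0], 1],
  [[0, 0, 0.1], [-9, 24, 0], 1],
  [[0, 0, 0.1], [-9, 24, 0], 1],
  [[0, 0, 0.1], [-9, 24, 0], 1],
])

```text
t: 14.75
eef_pos: [0.5266, 0.0822, 0.4059]
ee_rot: [3.141, -0.002, -2.31]
force: [0.7, 0.4, 0.6]
width: 0.0004
```

arm_command([
  [[0, 0, 0.1], [-9, 24, 0], 1],
  [[0, 0, 0.1], [-9, 24, 0], 1],
  [[0, 0, 0.11], [-9, 24, 0], 1],
  [[0, 0, 0.11], [-9, 24, 0], 1],
  [[0, 0, 0.11], [-9, 24, 0], 1],
  [[0, 0, 0.11], [-9, 24, 0], 1],
  [[0, 0, 0], [0, 0, 0], 1],
  [[0, 0, 0], [0, 0, 0], 1],
])

```text
t: 15.55
eef_pos: [0.4729, 0.2257, 0.4059]
ee_rot: [3.141, -0.001, -1.673]
force: [0.8, 0.4, -0.4]
width: 0.0004
```

```bash
python3 look.py 9
python3 - <<'E'
from h import *
p=camera_params('top'); im=np.load('/tmp/t9.npz')['im'];roi=np.zeros(im.shape[:2],bool); roi[165:245,362:443]=1
P,H,S,V=ports(im,p,roi); s,r=fitsel(P); print('top',s,r.round(4),np.pi-1.45+s[2]); o=orange(H,S,V,roi,p); print(o, np.arctan2(*(o[2]-s[:2])[::-1]))
snap('wrist','w9')
E
```

```text
15.55 [0.47286525 0.22568663 0.4059459 ] [ 3.14060385e+00 -1.27420291e-03 -1.67326299e+00] [ 0.78186012  0.39378554 -0.35857752]
{'blue': (array([370.25, 200.47]), np.int32(55)), 'green': (array([434.51, 215.06]), np.int32(51)), 'yellow': (array([384.92, 176.07]), np.int32(59)), 'red': (array([430.82, 186.1 ]), np.int32(61))}
top (array([386.56, 200.95]), np.int32(73), array([ 0.53441078, -0.11902516]), np.float64(-1.6574136203431753)) 1.4498511178869629
{'blue': (array([260.72, 216.94]), np.int32(53)), 'green': (array([175.51, 232.41]), np.int32(39)), 'yellow': (array([256.  , 240.76]), np.int32(49)), 'red': (array([184.23, 251.77]), np.int32(191))}
scene (array([244.24, 207.93]), np.int32(46), array([ 0.53381972, -0.11530772]), np.float64(-1.5168015196362352)) 1.465766422467798
top [ 0.52864191 -0.1791471  -0.2032762 ] [ 0.0002 -0.     -0.0006 -0.0001 -0.0002  0.0003  0.0006 -0.0001] 1.488316453481593
(array([386.56, 200.95]), np.int32(73), array([ 0.53441078, -0.11902516]), np.float64(-1.6574136203431753)) 1.4751362154163552
```

View pics/c9.png

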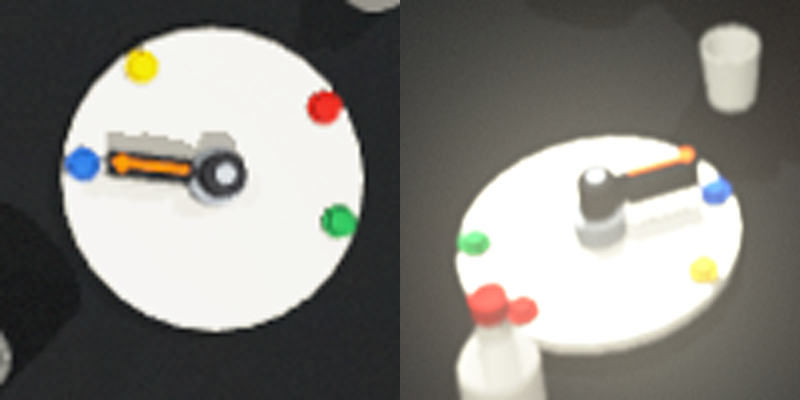

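View pics/w9.png

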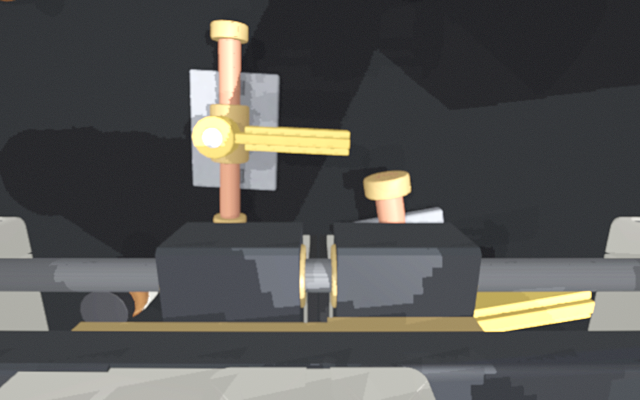

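The wrist, top and scene views agree the pointer is within about 0.01–0.02 rad of the blue port. In the wrist view the small valve's hub is at (214,137), its lever end at (349,142), and its pipe ends at (229,30) and (230,217). The large valve's pipe end is at (387,185). Next I'll measure the small valve.

Run:
```python
from h import *
p=camera_params('wrist'); im=np.load('/tmp/w9.npz')['im']
hsv=cv2.cvtColor(im,cv2.COLOR_RGB2HSV); H,S,V=[hsv[:,:,i].astype(int) for i in range(3)]
roi=np.zeros(H.shape,bool); roi[100:175,252:365]=1
b=max(blobs(roi&(H>=20)&(H<=34)&(S>120)&(V>90)),key=lambda b:b[1]); ys,xs=np.nonzero(b[2]); print(b[:2],xs.min(),xs.max())
Q=np.array([onz(p,x,y,.083)[:2] for x,y in zip(xs,ys)]); w=np.linalg.svd(Q-Q.mean(0),full_matrices=False)[2][0]; print(Q.mean(0),np.arctan2(w[1],w[0]))
hb=onz(p,214,137,.089); print('hub',hb, 'tip',onz(p,350,142,.083))
roi[:]=0; roi[15:215,205:260]=1
m=roi&(H>=3)&(H<=16)&(S>60)&(V>70)
for b in blobs(m,60): print(b[:2])
a,c=onz(p,229,40,.045),onz(p,230.3,210,.045); print('pipe',a,c,np.arctan2(*(a-c)[:2][::-1]))
# colour circle of hub
e=cv2.resize(im[100:175,180:360],None,fx=4,fy=4); cv2.imwrite('pics/c10.png',e[:,:,::-1])
print('bigpipe end',onz(p,387,200,.05))
```

```text
(array([310.55, 138.45]), np.int32(504)) 252 350
[0.47487536 0.18146627] 2.961231405566068
hub [0.55430316 0.17139439 0.089     ] tip [0.44190341 0.1878663  0.083     ]
(array([229.15,  71.32]), np.int32(994))
(array([229.46, 189.37]), np.int32(1075))
pipe [0.53896193 0.09006853 0.045     ] [0.56377821 0.24625985 0.045     ] -1.7283631461211173
bigpipe end [0.4077085  0.25095573 0.05      ]
```

View pics/c10.png

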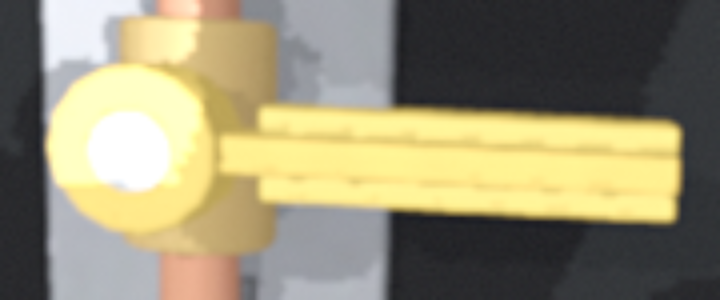

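arm_command([
  [[0, 0, 0], [0, 0, -20], 1],
  [[0, 0, 0], [0, 0, -35], 1],
  [[0, 0, 0], [0, 0, -35], 1],
  [[0, 0, 0], [0, 0, -35], 1],
  [[0, 0, 0], [0, 0, -28], 1],
  [[0, 0, 0], [0, 0, -13], 1],
  [[0, 0, 0], [0, 0, 0], 1],
])

```text
t: 16.4
eef_pos: [0.4728, 0.224, 0.2386]
ee_rot: [3.139, -0.003, -1.675]
force: [-0.5, -0.4, -0.3]
width: 0.0005
```

Run:
```python
import numpy as np
from h import *
s=get_state(); P0=s['eef_pos'][:2]*1000; print(s['eef_pos'],s['ee_rot'],s['force'])
C=np.array([554,172]); 
psi=np.r_[2.556+.09*np.arange(0,20),4.303]
P=C+87.8*np.c_[np.cos(psi),np.sin(psi)]; P[0]=P0
for a in np.round(np.diff(P,axis=0),1).tolist(): print(a)
```

```text
[0.47279089 0.22398842 0.23856486] [ 3.13871862 -0.0034143  -1.67495139] [-0.504344   -0.4091528  -0.29741284]
[4.0, -10.2]
[-3.4, -7.1]
[-2.8, -7.4]
[-2.1, -7.6]
[-1.4, -7.8]
[-0.7, -7.9]
[-0.0, -7.9]
[0.7, -7.9]
[1.4, -7.8]
[2.1, -7.6]
[2.8, -7.4]
[3.4, -7.1]
[4.1, -6.8]
[4.7, -6.4]
[5.2, -5.9]
[5.7, -5.4]
[6.2, -4.9]
[6.6, -4.3]
[7.0, -3.7]
[3.0, -1.3]
```

arm_command([
  [[0, 0, 0], [3, -9.5, 0], 1],
  [[0, 0, 0], [-3, -7, 0], 1],
  [[0, 0, 0.08], [-2.8, -7.4, 0], 1],
  [[0, 0, 0.08], [-2.1, -7.6, 0], 1],
  [[0, 0, 0.08], [-1.4, -7.8, 0], 1],
  [[0, 0, 0.085], [-0.7, -8, 0], 1],
  [[0, 0, 0.085], [0, -8, 0], 1],
  [[0, 0, 0.085], [0.7, -8, 0], 1],
])

```text
t: 17.2
eef_pos: [0.4665, 0.1612, 0.2418]
ee_rot: [-3.14, 0.001, -1.175]
force: [-1.2, 1.5, 0.6]
width: 0.0009
```

Run:
```python
from h import *
im,d,p=snap('scene','s11'); cv2.imwrite('pics/c11.png',cv2.resize(im[100:240,260:440],None,fx=4,fy=4)[:,:,::-1])
```

```text
(no output)
```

View pics/c11.png

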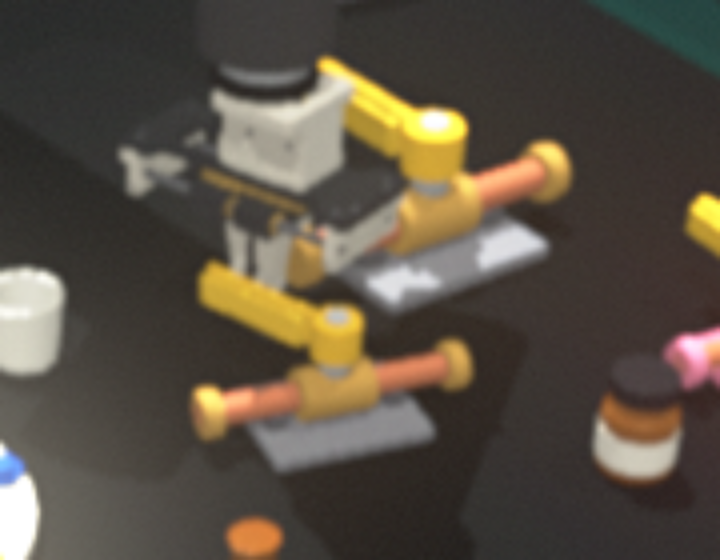

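arm_command([
  [[0, 0, 0.085], [1.4, -7.8, 0], 1],
  [[0, 0, 0.085], [2.1, -7.6, 0], 1],
  [[0, 0, 0.085], [2.8, -7.4, 0], 1],
  [[0, 0, 0.09], [3.4, -7, 0], 1],
  [[0, 0, 0.09], [4, -6.8, 0], 1],
  [[0, 0, 0.09], [4.7, -6.4, 0], 1],
  [[0, 0, 0.09], [5.2, -6, 0], 1],
  [[0, 0, 0.09], [5.7, -5.4, 0], 1],
])

```text
t: 18.05
eef_pos: [0.4955, 0.1065, 0.2413]
ee_rot: [3.141, 0.001, -0.472]
force: [-2.7, -0.7, 0.4]
width: 0.0002
```

arm_command([
  [[0, 0, 0.09], [5, -4, 0], 1],
  [[0, 0, 0.09], [5, -3.3, 0], 1],
  [[0, 0, 0.06], [5, -2.7, 0], 1],
  [[0, 0, 0], [0, 0, 0], 1],
  [[0, 0, 0], [0, 0, 0], 1],
])

```text
t: 18.55
eef_pos: [0.5111, 0.0973, 0.2413]
ee_rot: [-3.141, -0.001, -0.236]
force: [-0.5, -0.4, -0.3]
width: 0.0003
```

Run:
```python
from h import *
s=get_state();print(s['t'],s['eef_pos'],s['ee_rot'],s['force'])
r=s['eef_pos'][:2]-[.554,.172]; print(np.hypot(*r),np.arctan2(r[1],r[0])+2*np.pi)
im,d,p=snap('scene','s12'); cv2.imwrite('pics/c12.png',cv2.resize(im[100:240,260:440],None,fx=4,fy=4)[:,:,::-1])
```

```text
18.55 [0.51107196 0.09730788 0.24126409] [-3.14081554e+00 -8.63042845e-04 -2.36235285e-01] [-0.53923716 -0.38597815 -0.28679713]
0.08614945903798861 4.1907552124395675
```

View pics/c12.png

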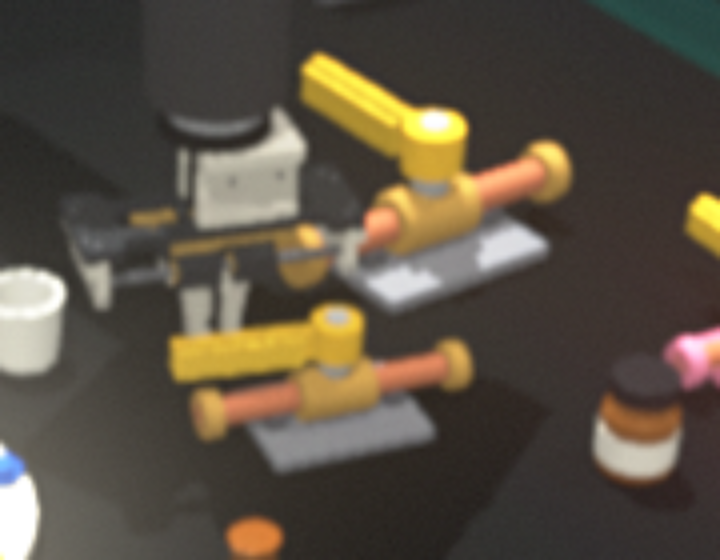

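arm_command([
  [[0, 0, 0.04], [3, -1, 0], 1],
  [[0, 0, 0.04], [3, -1, 0], 1],
  [[0, 0, 0], [2.5, -0.5, 0], 1],
  [[0, 0, 0], [2, 0, 0], 1],
  [[0, 0, 0], [0, 0, 0], 1],
])

```text
t: 19.1
eef_pos: [0.5216, 0.095, 0.2406]
ee_rot: [3.141, 0.0, -0.154]
force: [-3.0, -1.3, 0.1]
width: 0.0005
```

arm_command([
  [[0, 0, 0], [1.5, 0, 0], 1],
  [[0, 0, 0], [0, 0, 0], 1],
  [[0, 0, 0], [0, 0, 0], 1],
])

```text
t: 19.4
eef_pos: [0.5227, 0.095, 0.2405]
ee_rot: [3.141, 0.001, -0.153]
force: [-5.3, -1.3, 1.0]
width: 0.0005
```

arm_command([
  [[0, 0, 0], [1.5, 0, 0], 1],
  [[0, 0, 0], [0, 0, 0], 1],
  [[0, 0, 0], [0, 0, 0], 1],
])

```text
t: 19.7
eef_pos: [0.5232, 0.0949, 0.2404]
ee_rot: [3.141, 0.003, -0.154]
force: [-10.7, 1.9, 5.6]
width: 0.0007
```

arm_command([
  [[0, 0, 0], [1.5, 0, 0], 1],
  [[0, 0, 0], [0, 0, 0], 1],
  [[0, 0, 0], [0, 0, 0], 1],
])

```text
t: 20.0
eef_pos: [0.5237, 0.0949, 0.2403]
ee_rot: [3.14, 0.005, -0.154]
force: [-17.8, 3.8, 10.8]
width: 0.0005
```

The force climbs to about 18 N with almost no travel, so the lever is on its stop. I'll back off, lift and look.

arm_command([
  [[0, 0, 0], [-6, 0, 0], 1],
  [[0, 0, 0], [-14, 0, 0], 1],
  [[0, 0, 0], [-10, 0, 20], 1],
  [[0, 0, 0], [0, 0, 40], 1],
  [[0, 0, 0], [0, 0, 40], 1],
  [[0, 0, 0], [0, 20, 40], 1],
  [[0, 0, 0], [0, 40, 30], 1],
  [[0, 0, 0], [0, 40, 0], 1],
])

```text
t: 20.8
eef_pos: [0.4966, 0.1962, 0.4165]
ee_rot: [-3.134, -0.008, -0.154]
force: [1.4, 0.3, -1.4]
width: 0.0004
```

arm_command([
  [[0, 0, 0], [0, 45, 0], 1],
  [[0, 0, 0], [0, 45, 0], 1],
  [[0, 0, 0], [0, 45, 0], 1],
  [[0, 0, 0], [0, 45, 0], 1],
  [[0, 0, 0], [0, 0, 0], 1],
  [[0, 0, 0], [0, 0, 0], 1],
])

```text
t: 21.4
eef_pos: [0.4955, 0.3761, 0.4101]
ee_rot: [3.141, -0.0, -0.151]
force: [0.5, -1.1, -0.5]
width: 0.0007
```

Run:
```python
from h import *
s=get_state();print(s['t'],s['eef_pos'],s['force'])
snap('top','t13'); snap('scene','s13')
p=camera_params('top'); im=np.load('/tmp/t13.npz')['im'];roi=np.zeros(im.shape[:2],bool); roi[165:245,362:443]=1
P,H,S,V=ports(im,p,roi); f,r=fitsel(P); o=orange(H,S,V,roi,p); print('ptr',np.arctan2(*(o[2]-f[:2])[::-1]),o[3]%np.pi,'target',np.pi-1.45+f[2])
im2=np.load('/tmp/s13.npz')['im']
a=cv2.resize(im[120:270,230:460],(795,520)); cv2.imwrite('pics/c13.png',a[:,:,::-1])
roi[:]=0; roi[180:235,302:335]=1
for b in blobs(roi&(H>=22)&(H<=33)&(S>150)&(V>120),20):
    print('lever',b[:2],np.arctan2(*(onz(p,*b[0],.083)[:2]-[.554,.173])[::-1]),'open -1.728')
```

```text
21.4 [0.49551584 0.37614327 0.41012762] [ 0.53358578 -1.07202538 -0.51465114]
ptr 1.4764113362963516 1.4841790332466178 target 1.4883123411320982
lever (array([316.36, 195.77]), np.int32(212)) -1.679339659963155 open -1.728
```

View pics/c13.png

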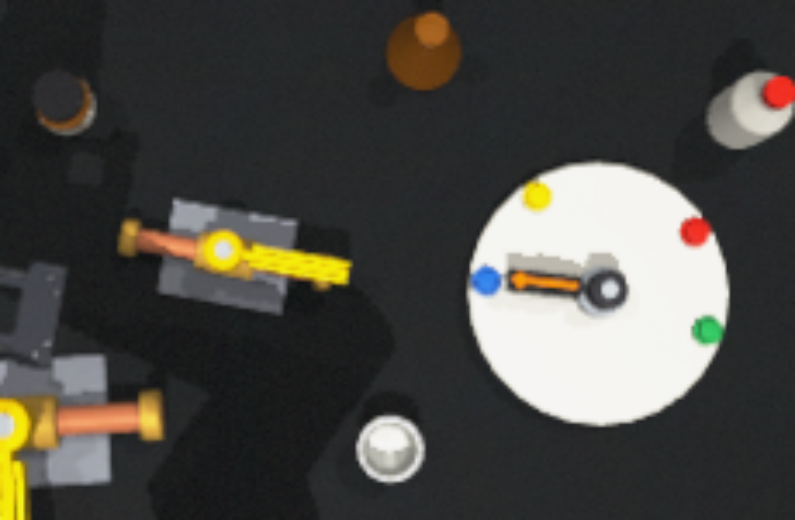

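View pics/s13.png

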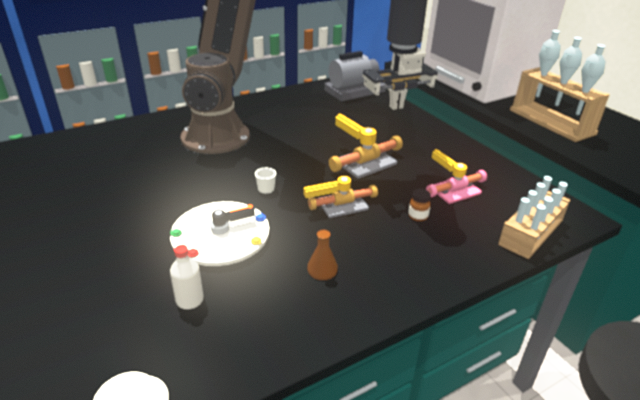

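```bash
python3 -c "
from station import *
print(job_done())"
```

```text
the job is handed in; nothing more can be done
None
```

I pushed the selector pointer round to the blue port, then pushed the small brass valve's lever to its open stop, and handed the job in at about 21.5 s. All pushes were made with the fingers closed together, so neither arm was pinched.

- **Pointer:** my second push carried it about 0.035 rad past blue, so I nudged it back from the other side before touching the valve. The top view puts it 0.004–0.012 rad short of the blue direction. The earlier wrist and scene estimates said 0.01–0.02 rad.
- **Lever:** at the end the force rose to about 18 N with almost no travel, so I took it as on its stop. My direction checks disagree slightly. The top-view blob gave -1.68 rad against -1.73 rad for the pipe, though the blob includes part of the hub. The finger's position at the stop worked out about 0.05 rad the other way. By eye the lever lies along the pipe.
- **Other objects:** the bottle, flask, jar and beaker look upright and unmoved in the last pictures; I did not remeasure their positions. The pink and large valves were not touched. The arm was clear of everything at hand-in.

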